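Fill the sterilising pan from the stopper dispenser and load it

TASK

Lift the empty steel pan, hold it with its mouth under the clear hood of the dispenser and push its end against the blue plate until all four red stoppers have slid down the chute into it. A tilted hand that clears the hood does not fit between the tall end plates of the carrier, so set the filled pan down upright on the desk, let go, take it again another way and put it flat into the empty bay, with all four stoppers still in it. Leave the beaker, the jar and the timer where they stand.

Things in the scene. Friction and masses are not known exactly. Their poses are not given: they have to be found in the camera images.
- pan: open stainless steel pan, 140 mm long (its x), 62 mm wide (its y), 55 mm tall, walls 3 mm, about 0.26 kg empty; origin at the centre of its underside; at the start it stands upright on the desk; both ends are alike
- dispenser: white bench dispenser, 330 mm tall, fixed; origin on the desk at its centre line. Its front, where stoppers come out, is -x: a steel chute, 36 mm wide inside, falls 30 degrees towards -x and ends at the lip. Base plate 12 mm high from x = -65 to 155 mm, 150 mm wide; side cheeks from x = 42 mm back
- hood (a point): middle of the lower front edge of the clear hood before the lip, 170 mm above the desk; axes as the dispenser's. The hood is 50 mm wide, closed in front and at the sides, open below; from here it runs back (+x) 67 mm to below the lip and up 93 mm to its top. It turns the stoppers downward
- chute_lip (a point): middle of the lower edge of the chute floor, 215 mm above the desk; axes as the dispenser's; the stoppers fall from here towards -x, inside the hood
- stop_lever (a joint): angle in rad of the sprung stop lever under the chute: 0 at rest, when its steel tooth stands up before the lip and holds the stoppers back; grows as its blue push plate is pushed towards the dispenser's +x. Clear of the stoppers from about 0.27, end stop at 0.38. It takes about 4 N at first, 7 N at the end, pushed 135 to 155 mm above the desk, and springs shut when released
- push_plate (a point): middle of the front face of the blue push plate of that lever, 46 mm wide, 56 mm tall (109 to 165 mm above the desk at rest), facing the dispenser's -x, 8 mm behind the lip and below it; pushed by the end of the pan it gives way about 27 mm, so that the pan's mouth comes under lip and hood
- carrier: fixed aluminium carrier, 156 mm long (x), 184 mm wide (y); origin at its centre on the desk. Two bays at y = -49 and +49 mm, floor 8 mm above the desk; end plates 119 mm tall, 147 mm apart inside; low flared rails, 26 mm above the desk, along each side of a bay, 67 mm apart inside. The bay at -y already holds a closed pan, 90 mm high with its lid handle
- free_bay (a point): centre of the floor of the empty bay, 8 mm above the desk; a pan lies in it along the carrier's x with 3.5 mm of play at each end and 2.5 mm at each side
- stopper_0: red tapered bottle stopper, 30 mm across its wide end, 25 mm across its narrow end, 26 mm tall, 22 g, slippery; origin at its middle, z towards the narrow end; the lowest one, against the tooth
- stopper_1: red tapered bottle stopper, 30 mm across its wide end, 25 mm across its narrow end, 26 mm tall, 22 g, slippery; origin at its middle, z towards the narrow end; number 2 from below in the chute
- stopper_2: red tapered bottle stopper, 30 mm across its wide end, 25 mm across its narrow end, 26 mm tall, 22 g, slippery; origin at its middle, z towards the narrow end; number 3 from below in the chute
- stopper_3: red tapered bottle stopper, 30 mm across its wide end, 25 mm across its narrow end, 26 mm tall, 22 g, slippery; origin at its middle, z towards the narrow end; number 4 from below in the chute
- beaker: small glass beaker, 53 mm across, 63 mm tall, a bystander; origin at the centre of its underside
- jar: specimen jar with yellow cap, 55 mm across, 68 mm tall, a bystander; origin at the centre of its underside
- timer: white lab timer, 62 x 68 x 18 mm, a bystander; origin at the centre of its underside

How it is judged:
By the outcome, as a careful person would: the job done as asked, in the order asked, and still so for the second after the job is handed in, with the robot touching nothing.
It also fails if it takes over 72 s, if anything falls off the work surface, if the arm or the gripper's body presses on something with over 40 N, if the wrist force passes 120 N, or if a joint passes its speed limit or range.

ROBOT

A 7-joint arm with a two-finger parallel gripper is mounted at the origin on a cart in front of the work surface, level with it; the furniture and walls round the work are solid. World frame = base frame: x ahead of the robot, y to its left, z up, the work surface at z = 0. Lengths are in m, angles in rad, forces in N, time in s.
With the tool pointing down it reaches from about 0.35 to 0.9 m from the base axis. Payload 7.2 kg.
Tool frame: the origin (TCP) lies on the centre line of the jaws, within the pads' length; the fingertips stand 19 mm ahead of it and the grasp point (between the pads) is the TCP; z points along the fingers, y is the line along which they close (so a half turn about z gives the same grasp; the last joint's range is limited). The gripper opens to 88 mm and grips with 3 to 60 N. Pads are 20 mm wide; open, the fingers measure 115 mm over their backs; the gripper's body (75 mm by 178 mm) begins 61 mm behind the grasp point.
Start: joints at [1.094, 0.411, -0.013, 1.596, 0.006, 1.134, -0.082], TCP at [0.248, -0.574, 0.212] pointing down, gripper open.
Joint ranges: [-2.95, 2.95], [-0.29, 1.99], [-1.47, 1.44], [0.14, 2.54], [-1.03, 4.17], [0.13, 1.85], [-2.86, 2.86]. Speed limits (rad/s): [2.39, 2.39, 3.01, 3.01, 3.14, 3.14, 3.14].

INTERFACE

Orientations are given as [roll, pitch, yaw] about the fixed x, y, z axes, in that order (R = Rz(yaw) Ry(pitch) Rx(roll)).
In Python, from rig import bot gives the robot as it stands. Calls block until the motion is done:
- bot.reach(position, orientation): joint-space move of the TCP to a pose.
- bot.line_to(position, speed=0.15, ori=None): straight line of the TCP; ori=None keeps the orientation; speed is the mean speed in m/s.
- bot.movej(angles): joint-space move.
- bot.let_go() and bot.gripper_close(): open the fingers fully, or close them until they stop; the grip force is fixed at half the most.
- bot.pause(seconds).
- bot.inverse_kinematics(position, orientation): joint angles nearest the present ones, or None.
- bot.observe(): the state.
- bot.read_camera(name): name is "scene" or "top"; returns a dict with "image" (420x560x3 uint8, blue, green, red), "depth" (420x560 float32, m along the optical axis (not along the pixel's ray), 0 where there is no reading), "vertical_fov" (degrees; the focal length in pixels is half the picture's height over the tangent of half this angle, whatever the lens; pixels are square), "cx", "cy" (the principal point, pixels), "rvec" (rotation vector, rad) and "tvec" (3), from world to camera coordinates, as OpenCV has them. Camera axes: x right, y down, z forward; pixel columns grow to the right and rows downward; lengths in m; the calibration is good to about 2 mm. A picture is of the moment at which its call begins.
A pose or a line that the arm cannot do raises bot.MotionError and nothing moves.
- bot.finish_job(): hands the job in; it is judged then, once.
The state is a dict: "time": time; "joints": joint angles; "joint_velocities": joint speeds; "joint_efforts": joint torques, N m; "eef_pos": TCP position; "orientation": TCP orientation; "wrist_force": force on the tool from outside, world axes, zero at the start; "torque": the same for the moment, N m; "opening": opening from 0.0 (shut) to 1.0 (fully open); "gripper_force": force on a finger pad.
Only numpy, scipy, OpenCV 4.12 (cv2) and the standard library are available. Lean on these libraries where they do the work, as an engineer would, in place of code of your own. Each camera call takes 0.05 s, during which the arm holds its last target. There are 200 camera calls.

## Working session

There is one attempt and no reset: what is moved stays moved. The work goes in short steps, each a Python script; the robot and the scene stay as the last script left them, time stands still between calls to the robot, and variables do not carry over. Pictures are saved under pics/ and viewed, at most 13 in all, crops included, and the job is handed in when it is done.

```bash
mkdir -p pics; ls; cat > h.py <<'E'
import numpy as np, cv2
from rig import bot
def cam(name, save=None):
    c=bot.read_camera(name)
    if save: cv2.imwrite(f"pics/{save}.png",c["image"])
    d=c["depth"]; f=210/np.tan(np.radians(c["vertical_fov"])/2)
    v,u=np.mgrid[0:d.shape[0],0:d.shape[1]]
    P=np.stack([(u-c["cx"])/f*d,(v-c["cy"])/f*d,d],-1)
    R=cv2.Rodrigues(np.array(c["rvec"],float))[0]
    W=(P-np.array(c["tvec"]).ravel())@R
    W[d==0]=np.nan
    return c["image"],W
E
python3 - <<'E'
from h import *
for n in("scene","top"):
    i,W=cam(n,n); np.savez(f"/tmp/{n}.npz",i=i,W=W)
print(bot.observe())
E
```

```text
pics
{'time': 0.1, 'joints': array([ 1.09378275,  0.41180258, -0.01273602,  1.59692547,  0.00560374,
        1.1343015 , -0.08217705]), 'joint_velocities': array([-0.00055407, -0.00302453, -0.00032297, -0.00021706, -0.00045656,
       -0.00070892, -0.00098696]), 'joint_efforts': array([ 2.47246106e-03, -5.89098465e+01,  6.43451214e-01, -2.91708219e+01,
       -5.38427231e-02,  1.45436052e-02,  1.43129196e-04]), 'eef_pos': array([ 0.24824664, -0.5730885 ,  0.21131813]), 'orientation': array([-3.14019446e+00,  9.24546889e-05,  4.08884208e-01]), 'wrist_force': array([ 0.40128149,  0.24719513, -0.84968691]), 'torque': array([ 0.05043951,  0.00689485, -0.05166553]), 'gripper_force': 0.0, 'opening': 1.0006127110335614}
```

View pics/scene.png

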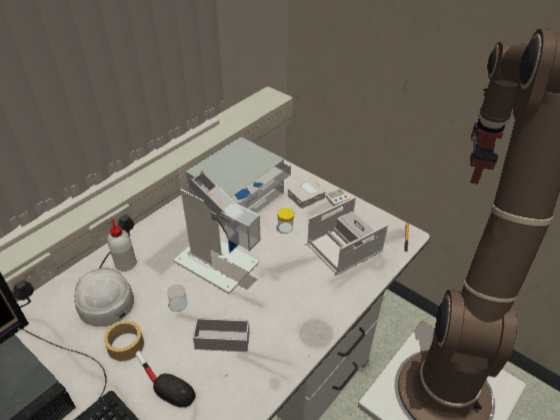

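View pics/top.png

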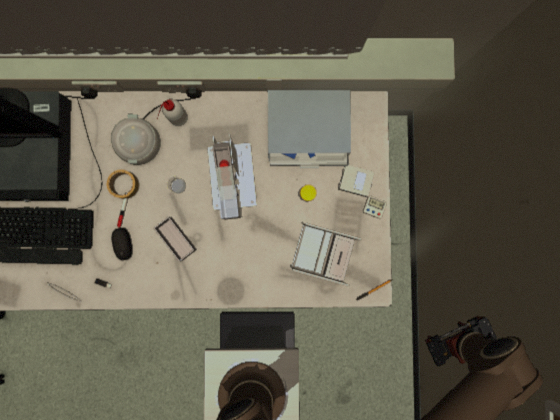

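The top view shows the pan at (175,238), the dispenser at (228,175) with its hood pointing down at about (230,205), and the carrier at (323,252) with its empty bay on the left. The jar is at (308,193), the beaker at (177,185) and the timer at (374,207).

```bash
python3 - <<'E'
import numpy as np, cv2
z=np.load("/tmp/top.npz"); W=z["W"]; im=z["i"]
def box(u0,u1,v0,v1,zl,zh,n):
    S=W[v0:v1,u0:u1].reshape(-1,3); S=S[(S[:,2]>zl)&(S[:,2]<zh)]
    if len(S)<4: print(n,len(S));return
    r=cv2.minAreaRect((S[:,:2]*1000).astype(np.float32))
    print(n,len(S),"zmed",np.round(np.median(S[:,2]),4),"c",np.round(r[0],1),"size",np.round(r[1],1),"ang",round(r[2],2))
    print("   corners",cv2.boxPoints(r).round(0).tolist())
print("res", W[300,200],W[300,201], W[280,100])
box(145,205,210,270,.04,.07,"pan rim")
box(145,205,210,270,.02,.07,"pan all")
box(195,265,135,225,.006,.02,"base")
box(195,265,120,235,.16,.4,"disp top")
box(195,265,120,235,.3,.4,"disp 330")
box(195,265,120,235,.25,.275,"hood?")
box(285,365,215,290,.105,.13,"carrier plates")
box(285,365,215,290,.02,.04,"rails")
box(285,365,215,290,.004,.015,"floor")
box(285,365,215,290,.06,.1,"lid")
box(165,190,172,198,.03,.08,"beaker"); box(295,322,180,206,.05,.08,"jar"); box(360,390,195,220,.01,.03,"timer"); box(335,375,160,197,.01,.1,"box")
z2=np.load("/tmp/scene.npz");i2=z2["i"];
a=cv2.resize(im[120:290,140:380],None,fx=3.3,fy=3.3,interpolation=2)[:, :800]
cv2.imwrite("pics/topz.png",a[:600]); cv2.imwrite("pics/scz.png",cv2.resize(i2[150:360,160:400],None,fx=2.8,fy=2.8,interpolation=2)[:600,:800])
E
```

```text
res [0.3198318  0.16952228 0.0072398 ] [0.31900096 0.16707788 0.00122375] [0.38981131 0.50357597 0.01064974]
pan rim 202 zmed 0.054 c [528.  249.8] size [140.6  63.5] ang 37.09
   corners [[453.0, 233.0], [491.0, 182.0], [603.0, 267.0], [565.0, 318.0]]
pan all 307 zmed 0.0479 c [528.  249.8] size [140.6  63.5] ang 37.09
   corners [[453.0, 233.0], [491.0, 182.0], [603.0, 267.0], [565.0, 318.0]]
base 1511 zmed 0.0117 c [730.4  70. ] size [235.8 303.3] ang 89.79
   corners [[578.0, -47.0], [882.0, -48.0], [882.0, 187.0], [579.0, 188.0]]
disp top 1545 zmed 0.271 c [705.2  58.9] size [237.1  56.2] ang 4.41
   corners [[585.0, 78.0], [589.0, 22.0], [826.0, 40.0], [821.0, 96.0]]
disp 330 188 zmed 0.3097 c [751.7  63.8] size [79.2 45.1] ang 6.14
   corners [[710.0, 82.0], [715.0, 37.0], [794.0, 46.0], [789.0, 90.0]]
hood? 719 zmed 0.2654 c [704.3  58.7] size [234.6  54. ] ang 4.76
   corners [[585.0, 76.0], [590.0, 22.0], [823.0, 42.0], [819.0, 95.0]]
carrier plates 219 zmed 0.1177 c [ 476.3 -246.4] size [183.7 157.1] ang 73.93
   corners [[375.0, -313.0], [526.0, -356.0], [577.0, -180.0], 
[... 341 characters left out ...]
74.8 -246.4] size [183.9 151.5] ang 74.03
   corners [[377.0, -314.0], [522.0, -356.0], [573.0, -179.0], [427.0, -137.0]]
beaker 98 zmed 0.0517 c [708.6 245.8] size [51.6 51.3] ang 5.98
   corners [[680.0, 269.0], [686.0, 218.0], [737.0, 223.0], [732.0, 274.0]]
jar 220 zmed 0.0675 c [ 677.1 -193.2] size [51.8 53.1] ang 42.43
   corners [[640.0, -191.0], [676.0, -230.0], [714.0, -195.0], [678.0, -156.0]]
timer 352 zmed 0.0165 c [ 635.2 -416.5] size [88.4 61.5] ang 69.12
   corners [[591.0, -447.0], [648.0, -469.0], [680.0, -386.0], [622.0, -364.0]]
box 801 zmed 0.0338 c [ 722.2 -357.6] size [119.  107.5] ang 89.23
   corners [[668.0, -416.0], [775.0, -418.0], [777.0, -299.0], [669.0, -297.0]]
```

View pics/topz.png

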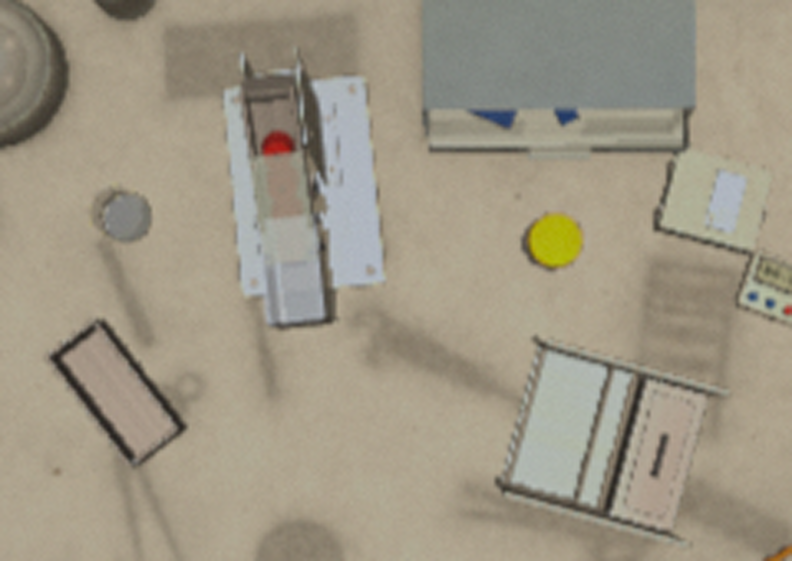

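View pics/scz.png

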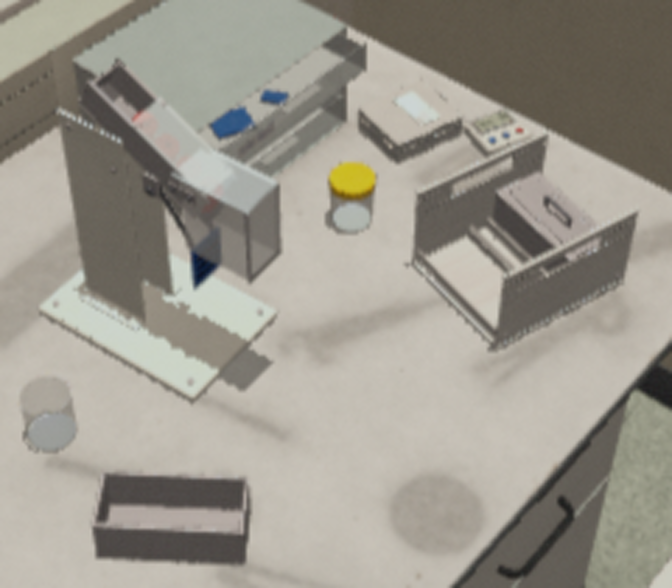

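The crops show an open pan at about 37° and the blue plate under the hood, at (205,268) in the scene crop. They also show the empty bay on the robot's left side of the carrier. Next I refine the poses using both cameras.

```bash
python3 - <<'E'
import numpy as np, cv2
for n in("top","scene"):
    z=np.load(f"/tmp/{n}.npz"); W=z["W"].reshape(-1,3); im=z["i"].reshape(-1,3).astype(int)
    b,g,r=im.T; X,Y,Z=W.T
    def rect(m,t):
        S=W[m]
        if len(S)<5: print(n,t,len(S)); return
        q=cv2.minAreaRect((S[:,:2]*1000).astype(np.float32)); print(n,t,len(S),np.round(q[0],1),np.round(q[1],1),round(q[2],2),"z",np.percentile(Z[m],[2,50,98]).round(3))
    def reg(x0,x1,y0,y1,a,c): return (X>x0)&(X<x1)&(Y>y0)&(Y<y1)&(Z>a)&(Z<c)
    rect(reg(.42,.62,.16,.33,.045,.065),"pan rim")
    rect(reg(.35,.6,-.38,-.11,.11,.13),"carrier")
    rect(reg(.35,.6,-.38,-.11,.075,.1),"lidhandle/plates")
    rect(reg(.55,.9,-.05,.18,.006,.02)&(g>np.percentile(g[reg(.55,.9,-.05,.18,-.01,.006)],50)+25),"base")
    rect(reg(.55,.9,-.05,.18,.25,.28),"hood/chute top")
    m=reg(.5,.9,-.05,.18,.16,.28); rect(m&(X<.65),"front")
    m=(b>r+30)&reg(.55,.8,-.05,.15,.05,.2); rect(m,"blue"); 
    if m.sum(): print(np.median(W[m],0))
    m=(r>g+60)&(r>b+60)&reg(.55,.9,-.05,.18,.15,.4); rect(m,"red"); 
    # plates each: direction via PCA
    D=np.radians(-16.1); ax=np.array([np.cos(D),np.sin(D)])
    m=reg(.35,.6,-.38,-.11,.085,.115); s=(W[m][:,:2]-[.4763,-.2464])@ax
    print("plate s:",np.histogram(s*1000,bins=np.arange(-84,85,4)))
    # hood top profile along x slices: lateral mid
    m=reg(.5,.9,-.05,.18,.25,.275)
    for x0 in np.arange(.58,.83,.03):
        k=m&(X>x0)&(X<x0+.03)
        if k.sum()>5: print(round(x0+.015,3),"y",np.percentile(Y[k],[2,98]).round(4),"mid",np.percentile(Y[k],[2,98]).mean().round(4),k.sum())
E
```

```text
top pan rim 169 [528.  249.8] [140.6  63.5] 37.09 z [0.046 0.055 0.061]
top carrier 217 [ 476.3 -246.4] [183.7 157.1] 73.93 z [0.112 0.118 0.125]
top lidhandle/plates 68 [ 474.8 -246.4] [183.9 151.5] 74.03 z [0.075 0.082 0.096]
top base 256 [739.   63.3] [211.5 142.9] 4.96 z [0.006 0.012 0.019]
top hood/chute top 827 [704.3  58.7] [234.6  54. ] 4.76 z [0.254 0.266 0.279]
top front 464 [619.7  50.9] [64.7 50.8] 5.98 z [0.182 0.263 0.27 ]
top blue 0
top red 47 [736.9  62.3] [21.9 20.2] 3.24 z [0.279 0.289 0.305]
plate s: (array([ 0,  9, 21,  0,  0,  0,  0,  0,  0,  0,  0,  0,  0,  0,  0,  0,  0,
        0,  0,  1,  0,  1,  1,  1,  0,  0,  0,  0,  0,  0,  0,  0,  0,  0,
        0,  0,  0,  0,  0, 18,  6,  0]), array([-84, -80, -76, -72, -68, -64, -60, -56, -52, -48, -44, -40, -36,
       -32, -28, -24, -20, -16, -12,  -8,  -4,   0,   4,   8,  12,  16,
        20,  24,  28,  32,  36,  40,  44,  48,  52,  56,  60,  64,  68,
        72,  76,  80,  84]))
0.595 y [0.0258 0.0737] mid 0.0497 150
0.625 y [0.0262 0.0756] mid 0.0509 179
0.655 y [0.0291 0.0799] mid 0.0545 202
0.685 y [0.0297 0.078
[... 837 characters left out ...]
 0,   1,   0,   0,   0,   0,   0,   0,   0,   0,   0,
         0,   0,   0,   0,   0,   0,   0,   0,   0,   0,   0,  56, 153,
        38,   2,   0]), array([-84, -80, -76, -72, -68, -64, -60, -56, -52, -48, -44, -40, -36,
       -32, -28, -24, -20, -16, -12,  -8,  -4,   0,   4,   8,  12,  16,
        20,  24,  28,  32,  36,  40,  44,  48,  52,  56,  60,  64,  68,
        72,  76,  80,  84]))
0.595 y [0.0271 0.0793] mid 0.0532 211
0.625 y [0.0311 0.0818] mid 0.0565 180
0.655 y [0.0331 0.0854] mid 0.0593 209
0.685 y [0.0406 0.0887] mid 0.0647 71
0.715 y [0.0825 0.0886] mid 0.0855 53
0.745 y [0.0473 0.0945] mid 0.0709 72
0.775 y [0.0913 0.0982] mid 0.0948 58
0.805 y [0.0942 0.0998] mid 0.097 46
```

```bash
cat >> h.py <<'E'
PAN=np.array([.5265,.251]); PY=np.radians(37.2)
DY=np.radians(5.5); HOOD=np.array([.586,.0495])
CY=np.radians(-16.1); BAY=np.array([.4763,-.2464])+.049*np.array([-np.sin(CY),np.cos(CY)])
TH=np.radians(45); GX=-.040; GZ=.036
def ax(y): return np.array([np.cos(y),np.sin(y)])
def tcp(c,y,z): # pan centre, heading, underside height -> tilted-grip TCP
    return [*(np.asarray(c)+GX*ax(y)), z+GZ]
def ori(y,th=TH): return [np.pi,-th,y]
SET=np.array([.49,.03])
E
python3 - <<'E'
from h import *
def t(n,p,o):
    print(n,np.round(p,3),np.round(bot.inverse_kinematics(p,o),2) if bot.inverse_kinematics(p,o) is not None else None)
for f in (0,np.pi):
  for th in (40,45,50):
    TH=np.radians(th)
    for n,c,y,z in (("pan",PAN,PY,0),("up",PAN,PY,.11),("pre",HOOD-.06*ax(DY),DY,.105),("in",HOOD+.03*ax(DY),DY,.105),("set",SET,DY,0)):
        o=ori(y,TH)
        if f: o=[0,np.pi+TH,y]; o=[-np.pi,-TH,y]; import scipy.spatial.transform as s; o=(s.Rotation.from_euler('xyz',ori(y,TH))*s.Rotation.from_euler('z',np.pi)).as_euler('xyz')
        t((f>0,th,n),tcp(c,y,z),o)
t("bay",[*BAY,.05],ori(CY,0)); t("bayup",[*BAY,.22],ori(CY,0)); t("setdown",[*SET,.05],ori(DY,0))
E
```

```text
(False, 40, 'pan') [0.495 0.227 0.036] [ 0.28  0.59 -0.83  2.47  2.71  0.49  2.38]
(False, 40, 'up') [0.495 0.227 0.146] [-0.02  0.16 -0.43  2.42  3.77  0.14  1.15]
(False, 40, 'pre') [0.486 0.04  0.141] None
(False, 40, 'in') [0.576 0.049 0.141] [-0.02  0.2  -0.22  2.39  2.41  0.18  2.22]
(False, 40, 'set') [0.45  0.026 0.036] None
(False, 45, 'pan') [0.495 0.227 0.036] None
(False, 45, 'up') [0.495 0.227 0.146] [ 0.66  0.38 -1.18  2.46  2.6   0.29  2.44]
(False, 45, 'pre') [0.486 0.04  0.141] None
(False, 45, 'in') [0.576 0.049 0.141] [ 0.51  0.3  -0.82  2.43  2.37  0.42  2.33]
(False, 45, 'set') [0.45  0.026 0.036] None
(False, 50, 'pan') [0.495 0.227 0.036] None
(False, 50, 'up') [0.495 0.227 0.146] None
(False, 50, 'pre') [0.486 0.04  0.141] None
(False, 50, 'in') [0.576 0.049 0.141] [ 0.66  0.42 -1.02  2.48  2.44  0.64  2.32]
(False, 50, 'set') [0.45  0.026 0.036] None
(True, 40, 'pan') [0.495 0.227 0.036] [ 0.57  0.86 -1.23  2.46  2.28  0.69 -0.18]
(True, 40, 'up') [0.495 0.227 0.146] [ 0.62  0.33 -1.15  2.39  2.11  0.17 -0.25]
(True, 40, 'pre') [0.486 0.04  0.141] None
(True,
[... 173 characters left out ...]
up') [0.495 0.227 0.146] [ 0.66  0.38 -1.18  2.46  2.6   0.29 -0.7 ]
(True, 45, 'pre') [0.486 0.04  0.141] None
(True, 45, 'in') [0.576 0.049 0.141] [ 0.82  0.47 -1.21  2.41  2.12  0.58 -0.48]
(True, 45, 'set') [0.45  0.026 0.036] None
(True, 50, 'pan') [0.495 0.227 0.036] None
(True, 50, 'up') [0.495 0.227 0.146] None
(True, 50, 'pre') [0.486 0.04  0.141] None
(True, 50, 'in') [0.576 0.049 0.141] [ 0.81  0.54 -1.22  2.48  2.32  0.73 -0.64]
(True, 50, 'set') [0.45  0.026 0.036] None
bay [ 0.49  -0.199  0.05 ] [ 0.36  0.45 -0.08  1.98  0.06  0.71 -1.61]
bayup [ 0.49  -0.199  0.22 ] [ 0.41  0.25 -0.14  1.81  0.04  1.09 -1.59]
setdown [0.49 0.03 0.05] [ 0.18  0.44 -0.42  2.05  0.27  0.71 -1.89]
```

```bash
python3 - <<'E'
import h; from h import *
for gx in(-.045,-.055):
  h.GX=gx
  for th in (25,30,35,40):
    for n,c,y,z in (("pan",PAN,PY,0),("up",PAN,PY,.11),("pre",HOOD-.05*ax(DY),DY,.105),("near",HOOD-.005*ax(DY),DY,.105),("in",HOOD+.03*ax(DY),DY,.105),("set",SET,DY,0),("set2",[.55,-.03],DY,0),("set3",[.55,-.03],np.radians(-10),0)):
        p=tcp(c,y,z); q=bot.inverse_kinematics(p,ori(y,np.radians(th)))
        print(gx,th,n,None if q is None else np.round(q,2))
E
```

```text
-0.045 25 pan [ 0.07  0.45 -0.64  2.3   1.39  0.18 -2.72]
-0.045 25 up [ 0.12  0.2  -0.64  2.21  0.16  0.34 -1.54]
-0.045 25 pre [ 0.24  0.1  -0.47  2.33  0.33  0.31 -2.  ]
-0.045 25 near [ 0.32  0.19 -0.57  2.24  0.47  0.35 -2.11]
-0.045 25 in [ 0.28  0.24 -0.54  2.16  0.5   0.37 -2.12]
-0.045 25 set None
-0.045 25 set2 None
-0.045 25 set3 [-0.13  0.33 -0.02  2.41  1.71  0.14  2.71]
-0.045 30 pan [-0.09  0.41 -0.42  2.38  2.74  0.14  2.2 ]
-0.045 30 up [-0.07  0.15 -0.41  2.3  -0.18  0.19 -1.22]
-0.045 30 pre [ 0.12  0.07 -0.36  2.41  0.56  0.17 -2.23]
-0.045 30 near [ 0.14  0.15 -0.38  2.32  0.63  0.2  -2.28]
-0.045 30 in [-0.07  0.19 -0.15  2.26  0.44  0.19 -2.1 ]
-0.045 30 set None
-0.045 30 set2 [ 0.54  0.41 -0.61  2.45  2.39  0.24  2.49]
-0.045 30 set3 [ 0.01  0.35 -0.22  2.47  2.18  0.3   2.23]
-0.045 35 pan [ 0.26  0.54 -0.82  2.42  2.48  0.36  2.56]
-0.045 35 up [ 0.65  0.34 -1.22  2.33  1.26  0.21 -2.56]
-0.045 35 pre None
-0.045 35 near None
-0.045 35 in None
-0.045 35 set None
-0.045 35 set2 [ 0.73  0.5  -0.82  2.5   2.5   0.43  2.44]
-0.045 35 set3 None
-0.045 40 pan [ 0
[... 944 characters left out ...]
2.28  0.46  0.19 -2.12]
-0.055 30 set None
-0.055 30 set2 [ 0.55  0.4  -0.61  2.47  2.44  0.24  2.44]
-0.055 30 set3 [ 0.    0.34 -0.22  2.49  2.2   0.31  2.2 ]
-0.055 35 pan [ 0.27  0.53 -0.82  2.44  2.52  0.36  2.53]
-0.055 35 up [ 0.66  0.3  -1.2   2.35  1.21  0.17 -2.51]
-0.055 35 pre None
-0.055 35 near None
-0.055 35 in None
-0.055 35 set None
-0.055 35 set2 None
-0.055 35 set3 None
-0.055 40 pan [ 0.45  0.68 -1.03  2.49  2.52  0.56  2.63]
-0.055 40 up [ 0.64  0.29 -1.14  2.42  2.34  0.13  2.66]
-0.055 40 pre None
-0.055 40 near [ 0.16  0.13 -0.42  2.48  2.4   0.21  2.22]
-0.055 40 in [ 0.16  0.19 -0.42  2.41  2.3   0.21  2.34]
-0.055 40 set None
-0.055 40 set2 None
-0.055 40 set3 None
```

```bash
cat >> h.py <<'E'
from scipy.spatial.transform import Rotation as Ro
TH=np.radians(35); GX=-.042
def orif(y,th=TH): return (Ro.from_euler('xyz',[np.pi,-th,y])*Ro.from_euler('z',np.pi)).as_euler('xyz')
def tz(y,th=TH): return np.array([np.cos(y)*np.sin(th),np.sin(y)*np.sin(th),-np.cos(th)])
E
python3 - <<'E'
from h import *
bot.reach([.40,-.12,.30],orif(0,0)); print(bot.observe()["joints"].round(2))
p=np.array(tcp(PAN,PY,0))
def survey(tag):
    print(tag)
    for n,pp,y in (("hov",p-.12*tz(PY),PY),("pan",p,PY),("up",tcp(PAN,PY,.105),PY),("pre",tcp(HOOD-.05*ax(DY),DY,.105),DY),("in",tcp(HOOD+.03*ax(DY),DY,.105),DY)):
        for nm,o in (("f",orif(y)),("n",ori(y,TH))):
            q=bot.inverse_kinematics(pp,o); print(n,nm,None if q is None else np.round(q,2))
survey("mid")
bot.reach([.46,.12,.28],orif(np.radians(25),np.radians(20))); print(bot.observe()["joints"].round(2))
survey("mid2")
E
```

```text
[ 0.84  0.01 -0.66  1.89  0.01  1.24  1.75]
mid
hov f None
hov n None
pan f [ 0.55  0.79 -1.23  2.4   2.05  0.61 -0.03]
pan n [ 0.26  0.54 -0.82  2.42  2.47  0.35  2.57]
up f [ 0.65  0.38 -1.23  2.33  1.36  0.24  0.49]
up n [ 0.65  0.38 -1.23  2.33  1.36  0.24 -2.65]
pre f [ 0.94  0.22 -1.24  2.44  1.55  0.28 -0.02]
pre n None
in f [ 0.18  0.21 -0.43  2.31  1.38  0.16  0.13]
in n None
[ 0.72 -0.11 -0.92  2.07 -0.22  0.81  1.91]
mid2
hov f None
hov n None
pan f [ 0.55  0.79 -1.23  2.4   2.05  0.61 -0.03]
pan n [ 0.26  0.54 -0.82  2.42  2.47  0.35  2.57]
up f [ 0.65  0.38 -1.23  2.33  1.36  0.24  0.49]
up n [ 0.65  0.38 -1.23  2.33  1.36  0.24 -2.65]
pre f [ 0.94  0.22 -1.24  2.44  1.55  0.28 -0.02]
pre n None
in f [ 0.18  0.21 -0.43  2.31  1.38  0.16  0.13]
in n None
```

```bash
python3 - <<'E'
from h import *
def st(t): o=bot.observe(); print(t,o["joints"].round(2),np.round(o["eef_pos"],3),"op",round(o["opening"],3),"F",np.round(o["wrist_force"],1),round(o["time"],1))
bot.reach(tcp(PAN,PY,.105),orif(PY)); st("up")
try:
    bot.line_to(tcp(PAN,PY,0),.12); st("down")
except bot.MotionError as e:
    print("line fail",e); raise SystemExit
bot.gripper_close(); st("closed")
try: bot.line_to(tcp(PAN,PY,.03),.08); st("lift")
except bot.MotionError as e: print("lift fail",e)
for n,pp,y in (("up",tcp(PAN,PY,.105),PY),("pre",tcp(HOOD-.05*ax(DY),DY,.105),DY),("in",tcp(HOOD+.03*ax(DY),DY,.105),DY)):
    q=bot.inverse_kinematics(pp,orif(y)); print(n,None if q is None else np.round(q,2))
cam("scene","lift")
E
```

```text
up [ 0.65  0.38 -1.23  2.33  1.36  0.24  0.49] [0.494 0.225 0.141] op 1.003 F [-0.8 -0.3 -0.6] 4.2
down [ 0.51  0.74 -1.17  2.4   2.09  0.56 -0.09] [0.494 0.226 0.037] op 1.002 F [ 0.7  0.8 -0.2] 5.4
closed [ 0.51  0.74 -1.17  2.4   2.09  0.56 -0.09] [0.493 0.226 0.036] op 0.703 F [-2.4 -1.4  5.8] 6.0
lift [ 0.54  0.63 -1.18  2.39  1.98  0.46 -0.03] [0.493 0.225 0.066] op 0.701 F [-0.2  0.5 -1.9] 6.5
up [ 0.57  0.32 -1.12  2.34  1.28  0.17  0.55]
pre [ 0.96  0.23 -1.27  2.44  1.55  0.29 -0.02]
in [ 0.74  0.36 -1.09  2.28  1.49  0.39  0.1 ]
```

View pics/lift.png

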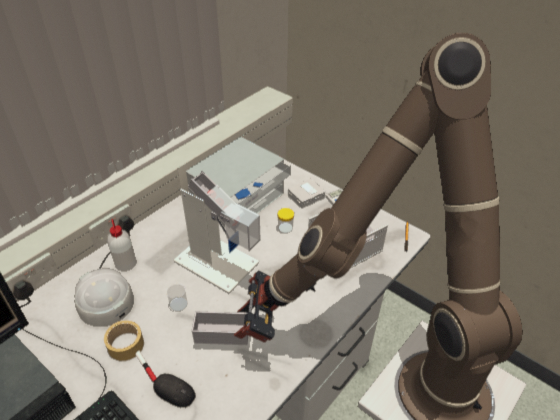

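The picture shows the pan in the hand at about (222,328), level and lifted clear. I turn it low, below the hood, then raise it in front of the plate.

```bash
cat >> h.py <<'E'
def st(t): o=bot.observe(); print(t,o["joints"].round(2),np.round(o["eef_pos"],3),"op",round(o["opening"],3),"F",np.round(o["wrist_force"],1),round(o["time"],1))
def go(c,y,z,v=.12):
    try: bot.line_to(tcp(c,y,z),v,ori=orif(y))
    except bot.MotionError as e: print("FAIL",e); raise SystemExit
E
python3 - <<'E'
from h import *
go(PAN+[0,-.0],PY,.045); st("a")
S=HOOD-.025*ax(DY)
try: bot.line_to(tcp(S,DY,.045),.12,ori=orif(DY)); st("low")
except bot.MotionError as e:
    print("line",e); q=bot.inverse_kinematics(tcp(S,DY,.045),orif(DY)); print(q)
    raise SystemExit
go(S,DY,.104,.08); st("raised")
i,W=cam("scene","pre"); np.savez("/tmp/pre.npz",i=i,W=W); i,W=cam("top"); np.savez("/tmp/pret.npz",i=i,W=W)
cv2.imwrite("pics/pre2.png",cv2.resize(cv2.imread("pics/pre.png")[150:360,130:380],None,fx=2.8,fy=2.8,interpolation=2))
E
```

```text
a [ 0.55  0.57 -1.18  2.38  1.92  0.4   0.01] [0.493 0.225 0.081] op 0.707 F [ 0.2 -0.4 -2.6] 6.8
low [ 0.79  0.52 -1.19  2.44  1.91  0.57 -0.31] [0.519 0.044 0.081] op 0.702 F [ 0.1 -0.6 -2.7] 8.5
raised [ 0.88  0.28 -1.2   2.39  1.54  0.34  0.01] [0.519 0.043 0.14 ] op 0.702 F [ 0.1 -0.3 -2.6] 9.4
```

View pics/pre2.png

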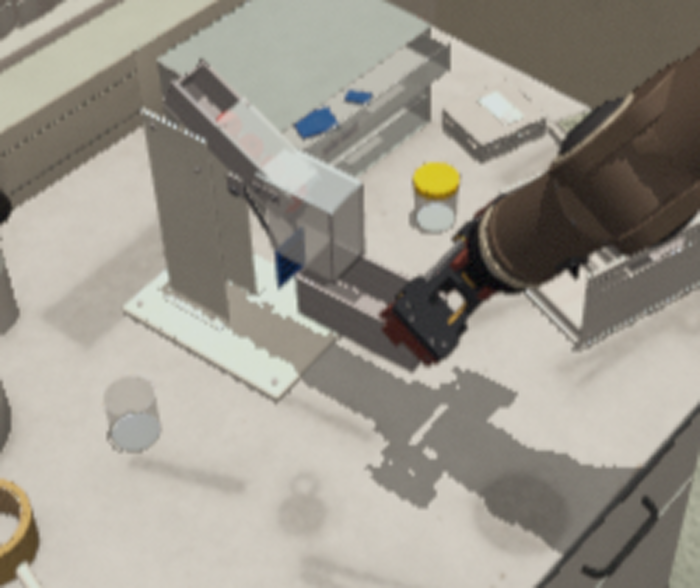

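The pan's mouth is under the hood. Its end is at about (297,285), just short of the blue plate at (290,262). Next I check its tilt and push while watching the force.

```bash
python3 - <<'E'
from h import *
W=np.load("/tmp/pre.npz")["W"].reshape(-1,3)
c=HOOD-.025*ax(DY); d=W[:,:2]-c; s=d@ax(DY); l=d@ax(DY+np.pi/2)
m=(abs(s)<.085)&(l>.022)&(l<.045)&(W[:,2]>.07)&(W[:,2]<.17)
for a in np.arange(-.08,.08,.02):
    k=m&(s>a)&(s<a+.02)
    if k.sum()>3: print(round(a,2),k.sum(),np.percentile(W[k,2],[2,98]).round(3),np.median(l[k]).round(4))
for t in (-.005,.003,.009,.014,.018,.021,.024):
    go(HOOD+t*ax(DY),DY,.104,.06); o=bot.observe(); print(t,np.round(o["wrist_force"],1),np.round(o["eef_pos"],4),round(o["opening"],3),round(o["time"],1))
    if o["wrist_force"]@[*ax(DY),0]<-11: break
bot.pause(.8)
i,_=cam("scene"); cv2.imwrite("pics/push.png",cv2.resize(i[150:330,160:360],None,fx=3,fy=3,interpolation=2)); st("p")
E
```

```text
-0.08 44 [0.107 0.161] 0.0315
-0.06 69 [0.104 0.166] 0.0324
-0.04 78 [0.105 0.161] 0.032
-0.02 88 [0.105 0.16 ] 0.0318
0.0 82 [0.105 0.161] 0.0328
0.02 84 [0.106 0.16 ] 0.0332
0.04 78 [0.105 0.16 ] 0.0335
0.06 40 [0.108 0.163] 0.0328
-0.005 [ 0.2  0.3 -3.4] [0.5393 0.0455 0.1397] 0.708 10.0
0.003 [ 0.1  0.8 -2.2] [0.5475 0.0459 0.1401] 0.703 10.3
0.009 [-4.3 -0.2 -1.7] [0.5525 0.0465 0.1394] 0.7 10.5
0.014 [-5.6  0.5 -3. ] [0.5574 0.0471 0.1395] 0.701 10.8
0.018 [-4.6  1.2 -2.8] [0.5615 0.0475 0.1397] 0.705 11.0
0.021 [-5.6  0.6 -2.7] [0.5644 0.0478 0.1397] 0.7 11.3
0.024 [-5.5  0.6 -2.5] [0.5673 0.0481 0.1396] 0.702 11.5
p [ 0.79  0.39 -1.16  2.3   1.51  0.42  0.08] [0.567 0.048 0.14 ] op 0.701 F [-4.7  1.2 -2.9] 12.4
```

View pics/push.png

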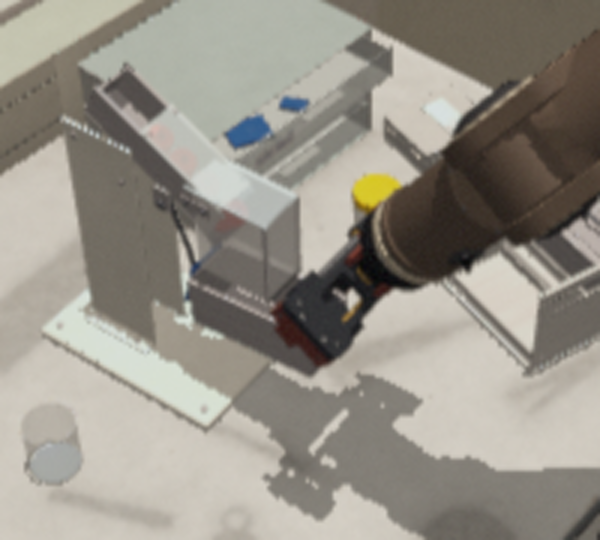

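The picture shows the stoppers still in the chute, with red at (230,215), so the lever isn't past the tooth yet. I push further.

```bash
python3 - <<'E'
from h import *
for t in (.027,.030,.033):
    go(HOOD+t*ax(DY),DY,.104,.04); bot.pause(.5); o=np.mean([ (bot.pause(.03),bot.observe()["wrist_force"])[1] for _ in range(6)],0)
    i,W=cam("scene"); j=i.astype(int); m=(j[...,2]>j[...,1]+25)&(j[...,2]>j[...,0]+25); m[:,:190]=0;m[:150]=0;m[260:]=0;m[:,262:]=0
    print(t,np.round(o,2),bot.observe()["eef_pos"].round(4),"red px",m.sum(),"rows",np.percentile(np.where(m)[0],[0,50,100]) if m.any() else None)
    if o@[*ax(DY),0]<-10: break
bot.pause(.5); i,_=cam("scene"); cv2.imwrite("pics/push2.png",cv2.resize(i[150:330,160:360],None,fx=3,fy=3,interpolation=2)); st("p")
E
```

```text
0.027 [-5.62  1.42 -2.54] [0.5703 0.0483 0.1396] red px 37 rows [222. 256. 259.]
0.03 [-6.15  1.08 -3.17] [0.573  0.0481 0.1393] red px 153 rows [228. 241. 259.]
0.033 [-5.78 -0.09 -3.37] [0.5761 0.0482 0.1394] red px 152 rows [244. 249. 259.]
p [ 0.78  0.4  -1.15  2.28  1.5   0.44  0.1 ] [0.576 0.048 0.139] op 0.704 F [-6.9  1.2 -3.6] 15.9
```

View pics/push2.png

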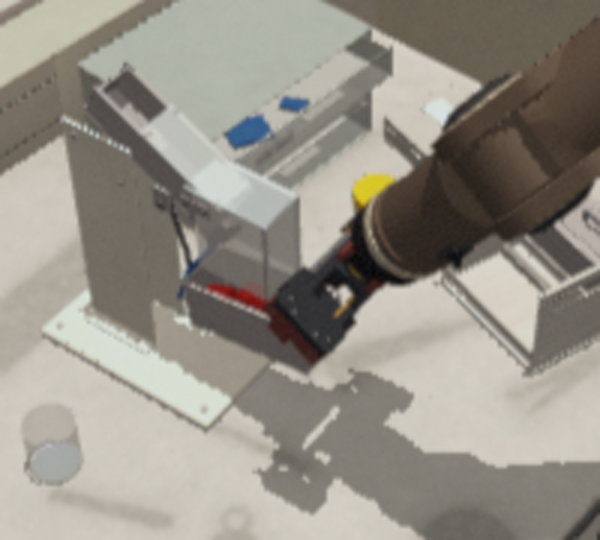

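The chute is empty and the stoppers lie in the pan, with red at (235,292). Next I back out and down, then return to where the pan stood.

```bash
python3 - <<'E'
from h import *
go(HOOD+.022*ax(DY),DY,.090,.06)
go(HOOD-.025*ax(DY),DY,.045,.08); st("low")
go(PAN,PY,.045,.1)
go(PAN,PY,.006,.06); go(PAN,PY,.0005,.02); st("down")
bot.let_go(); st("open")
bot.line_to(np.array(tcp(PAN,PY,.105))-[0.0,0,0],.1); st("up")
try: bot.reach([.44,.12,.28],orif(np.radians(25),np.radians(15)))
except bot.MotionError as e: print(e); 
st("away")
i,W=cam("top"); np.savez("/tmp/set.npz",i=i,W=W); 
X,Y,Z=W.reshape(-1,3).T
m=(X>.42)&(X<.62)&(Y>.16)&(Y<.33)&(Z>.045)&(Z<.065); print(m.sum(),cv2.minAreaRect((W.reshape(-1,3)[m][:,:2]*1000).astype(np.float32)))
cv2.imwrite("pics/set.png",cv2.resize(i[120:290,100:370],None,fx=2.9,fy=2.9,interpolation=2))
E
```

```text
low [ 0.77  0.51 -1.17  2.44  1.92  0.56 -0.32] [0.52  0.043 0.082] op 0.7 F [-0.2 -0.2 -2.2] 17.3
down [ 0.51  0.73 -1.16  2.4   2.1   0.55 -0.1 ] [0.493 0.226 0.037] op 0.702 F [-5.1 -4.1 10.6] 20.5
open [ 0.51  0.73 -1.16  2.4   2.1   0.55 -0.1 ] [0.493 0.226 0.036] op 0.999 F [-0.3 -0.2 -0.1] 21.1
up [ 0.56  0.31 -1.11  2.34  1.28  0.17  0.55] [0.493 0.226 0.141] op 1.004 F [ 0.1 -0.1 -0.1] 22.8
away [ 1.31 -0.28 -1.34  2.03 -0.45  0.98  2.17] [0.44 0.12 0.28] op 1.003 F [ 0.  -0.   0.6] 24.4
175 ((528.0389404296875, 247.40965270996094), (141.33360290527344, 63.10753631591797), 37.294891357421875)
```

View pics/set.png

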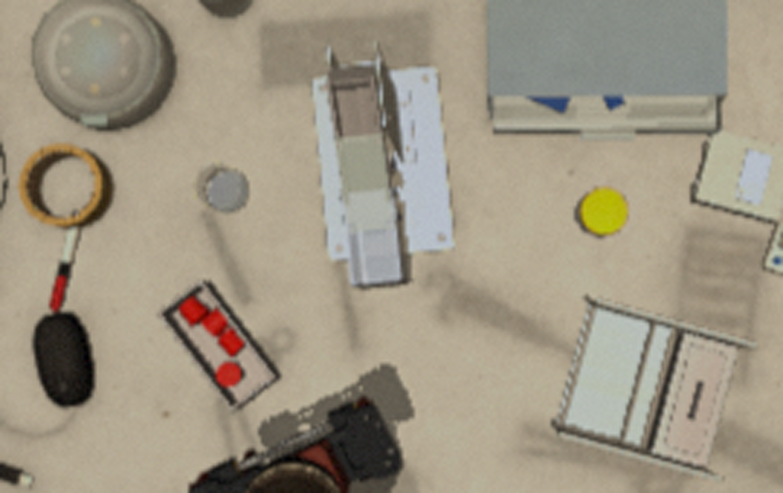

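The picture shows the pan upright on the desk at (220,340) with all four stoppers in it. The bystanders haven't moved. Now I regrasp with the hand vertical and hover over the bay to compare the two in the same image.

```bash
python3 - <<'E'
from h import *
C=np.array([.5265,.2514])-.0013*ax(PY)
for nm,f in (("f",orif),("n",ori)):
    for p,y in (([*C,.15],PY),([*C,.042],PY),([.42,.03,.2],0),([*BAY,.2],CY),([*BAY,.05],CY)):
        q=bot.inverse_kinematics(p,f(y,0)); print(nm,None if q is None else np.round(q,2))
f=ori if bot.inverse_kinematics([*C,.15],orif(PY,0)) is None else orif
try:
    bot.reach([*C,.15],f(PY,0)); st("over"); bot.line_to([*C,.042],.1); bot.gripper_close(); st("grip")
    bot.line_to([*C,.2],.1); st("lift")
    bot.line_to([.42,.03,.2],.15,ori=f(0,0)); st("mid")
except bot.MotionError as e: print("FAIL",e)
E
```

```text
f [ 0.19  0.62 -1.04  1.73  0.58  1.14  1.2 ]
f [ 0.06  0.7  -0.84  1.82  0.64  0.92  1.16]
f [ 0.41  0.12 -0.63  2.04  0.08  1.    1.3 ]
f [ 0.8   0.33 -0.63  1.81  0.22  1.07  1.38]
f [ 0.63  0.49 -0.43  1.96  0.29  0.75  1.32]
n [-1.33  0.73  1.26  1.82 -0.75  1.17 -0.75]
n [-1.3   0.95  1.24  1.91 -1.03  1.12 -0.55]
n [-1.38  0.11  1.32  2.12 -0.12  0.99 -1.57]
n [-0.61  0.51  1.27  1.89 -0.54  1.14 -0.99]
n [-0.53  0.85  1.25  2.03 -0.97  1.04 -0.64]
over [ 0.19  0.62 -1.04  1.73  0.58  1.14  1.2 ] [0.526 0.25  0.151] op 0.999 F [ 0.9  0.2 -0. ] 25.7
grip [ 0.12  0.74 -0.93  1.81  0.72  0.97  1.1 ] [0.526 0.251 0.042] op 0.7 F [ 0.2 -1.1  3.4] 27.5
lift [ 0.22  0.57 -1.07  1.67  0.53  1.22  1.24] [0.525 0.25  0.199] op 0.696 F [-0.2  0.6 -2.7] 29.2
mid [ 0.79  0.2  -1.07  2.02  0.21  1.03  1.19] [0.42  0.031 0.2  ] op 0.699 F [ 0.1 -0.4 -2.3] 31.0
```

```bash
python3 - <<'E'
from h import *
B=np.array([.4741,-.2443])+.049*ax(CY+np.pi/2)
bot.line_to([*B,.2],.12,ori=orif(CY,0)); bot.pause(.3); st("over bay")
u=ax(CY); n=ax(CY+np.pi/2)
for name in("top","scene"):
    i,W=cam(name,"ob_"+name); w=W.reshape(-1,3); d=w[:,:2]-B; s=d@u; l=d@n; Z=w[:,2]
    m=(Z>.205)&(Z<.222)&(abs(s)<.085)&(abs(l)<.05)&(abs(s)>.045)
    print(name,"pan rim",m.sum(),"s",np.percentile(s[m],[1,99]).round(4),"l",np.percentile(l[m],[2,98]).round(4))
    z=np.load(f"/tmp/{name}.npz")["W"].reshape(-1,3); d=z[:,:2]-B; s=d@u; l=d@n
    m=(z[:,2]>.108)&(z[:,2]<.13)&(abs(s)<.1)&(l<.06)&(l>-.16); print("  plates s",np.percentile(s[m],[1,99]).round(4),"l",np.percentile(l[m],[1,99]).round(4),"med lo/hi",np.median(s[m&(s<0)]).round(4),np.median(s[m&(s>0)]).round(4))
a=np.hstack([cv2.resize(cv2.imread("pics/ob_top.png")[190:310,255:385],None,fx=3,fy=3,interpolation=2),cv2.resize(cv2.imread("pics/ob_scene.png")[150:290,270:400],None,fx=3,fy=3,interpolation=2)[:360]])
cv2.imwrite("pics/ob.png",a)
E
```

```text
over bay [ 0.97  0.38 -0.86  1.81  0.32  1.1   1.29] [ 0.488 -0.197  0.2  ] op 0.696 F [ 0.5 -0.1 -2.7] 33.4
top pan rim 69 s [-0.0679  0.0725] l [-0.0311  0.0303]
  plates s [-0.0758  0.0809] l [-0.1404  0.0384] med lo/hi -0.0727 0.0781
scene pan rim 111 s [-0.0744  0.0663] l [-0.0301  0.0339]
  plates s [-0.0817  0.0773] l [-0.1366  0.0424] med lo/hi -0.079 0.0718
```

View pics/ob.png

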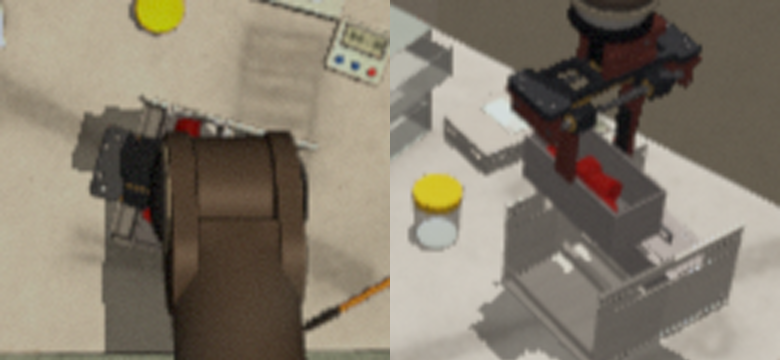

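The pan hangs level above the empty bay, with the stoppers visible inside at (600,180) in the composite. In both cameras it is within 1 mm or so of the bay centre. I shift by that and lower it while watching the force.

```bash
python3 - <<'E'
from h import *
B=np.array([.4741,-.2443])+.0482*ax(CY+np.pi/2)+.0006*ax(CY)
f0=np.mean([(bot.pause(.03),bot.observe()["wrist_force"])[1] for _ in range(6)],0)
bot.line_to([*B,.15],.08)
u,n=np.array([*ax(CY),0]),np.array([*ax(CY+np.pi/2),0])
for z in (.12,.09,.08,.075,.07,.066,.062,.058,.055,.053,.051,.050):
    bot.line_to([*B,z],.05); bot.pause(.1); F=np.mean([(bot.pause(.02),bot.observe()["wrist_force"])[1] for _ in range(4)],0)-f0
    print(z,"Fs,Fl,Fz",round(F@u,1),round(F@n,1),round(F[2],1),"z",bot.observe()["eef_pos"][2].round(4))
    if F[2]>12 or abs(F@u)>10 or abs(F@n)>12: print("contact"); break
st("end"); i,_=cam("scene","bay")
cv2.imwrite("pics/bayz.png",cv2.resize(i[170:290,270:400],None,fx=4,fy=4,interpolation=2))
E
```

```text
0.12 Fs,Fl,Fz -0.6 0.3 -0.3 z 0.1203
0.09 Fs,Fl,Fz -0.6 0.6 0.1 z 0.0903
0.08 Fs,Fl,Fz -0.8 0.3 0.2 z 0.0801
0.075 Fs,Fl,Fz -0.1 0.1 -0.0 z 0.075
0.07 Fs,Fl,Fz -0.2 0.2 0.4 z 0.07
0.066 Fs,Fl,Fz -0.0 0.4 -0.3 z 0.066
0.062 Fs,Fl,Fz -0.3 0.1 0.0 z 0.062
0.058 Fs,Fl,Fz -0.2 0.5 -0.4 z 0.058
0.055 Fs,Fl,Fz -0.3 -0.0 -0.2 z 0.055
0.053 Fs,Fl,Fz -0.1 0.3 0.0 z 0.053
0.051 Fs,Fl,Fz 0.2 0.3 -0.1 z 0.051
0.05 Fs,Fl,Fz -0.8 0.7 3.3 z 0.0502
end [ 0.86  0.56 -0.74  1.95  0.51  0.82  1.13] [ 0.488 -0.198  0.05 ] op 0.697 F [0.2 0.5 1.1] 40.6
```

It seated with no side forces and touched the floor at exactly the expected height. I release, withdraw and check.

```bash
python3 - <<'E'
from h import *
bot.let_go(); st("open"); p=bot.observe()["eef_pos"]
bot.line_to([p[0],p[1],.22],.1); bot.line_to([.40,.08,.3],.2); st("away"); bot.pause(.3)
i,W=cam("top"); i2,_=cam("scene")
w=W.reshape(-1,3); B=np.array([.4763,-.2464])+.049*ax(CY+np.pi/2); d=w[:,:2]-B; s=d@ax(CY); l=d@ax(CY+np.pi/2)
m=(abs(s)<.071)&(abs(l)<.045)&(w[:,2]>.05)&(w[:,2]<.08); print("rim z",np.percentile(w[m,2],[5,50,95]).round(3), [np.median(w[m&(s*a>.05),2]).round(4) for a in(-1,1)])
cv2.imwrite("pics/fin.png",np.hstack([cv2.resize(i[150:310,220:400],None,fx=2.2,fy=2.2,interpolation=2),cv2.resize(i2[130:290,240:420],None,fx=2.2,fy=2.2,interpolation=2)]))
E
```

```text
open [ 0.86  0.56 -0.74  1.95  0.51  0.82  1.13] [ 0.488 -0.198  0.05 ] op 0.998 F [0.2 0.8 0. ] 41.3
away [ 0.81  0.02 -1.1   1.9   0.02  1.24  0.99] [0.4   0.079 0.3  ] op 0.998 F [-0.1 -0.1  0.9] 44.8
rim z [0.053 0.063 0.069] [np.float64(0.0628), np.float64(0.065)]
```

View pics/fin.png

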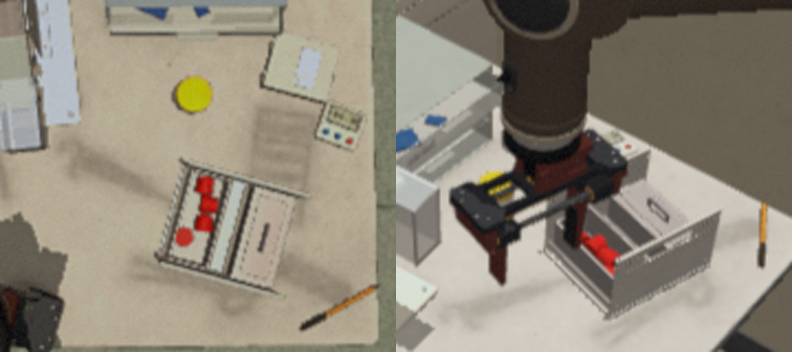

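The pan lies flat in the free bay, at (200,215), with its rim at 63 mm and four stoppers in it. The jar and timer are where they stood, and the hand is clear.

```bash
python3 -c "
from rig import bot
print(bot.finish_job())"
```

```text
the job is handed in; nothing more can be done
None
```

The job is handed in: the pan is flat in the empty bay with all four stoppers in it, the beaker, jar and timer were not touched, and it took about 45 s of the 72 s allowed.

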